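# Turn the vice's star wheel to its oiling position

## Robot

A 6-joint arm with a two-finger parallel gripper is mounted at the origin on the work surface. World frame = base frame: x ahead of the robot, y to its left, z up, the work surface at z = 0. Lengths are in m, angles in degrees, forces in N, time in s.
With the tool pointing down it reaches from about 0.25 to 0.725 m from the base axis. Payload 9.7 kg.
Tool frame: the origin (TCP) lies at the very end of the fingers, on their centre line; the grasp point (between the pads) lies 19 mm behind it; z points along the fingers, y is the line along which they close (so a half turn about z gives the same grasp; the last joint's range is limited). The gripper opens to 85 mm and grips with 20 to 120 N. Pads are 22 mm wide; open, the fingers measure 114 mm over their backs; the gripper's body (76 mm by 85 mm) begins 54 mm behind the grasp point. The pads swing forward as they close: fully open they stand 13 mm farther back than shut.
Start: joints at [67.208, 4.979, 10.078, 95.1, 0, 90], TCP at [0.213, 0.507, 0.231] pointing down, gripper open.
Joint ranges: [-179.16, 179.16], [-48.56, 103.87], [-65.8, 70.77], [-126.05, 130.52], [-82.76, 87.17], [-180, 180]. Speed limits (degrees/s): [127.2, 127.2, 147.25, 180, 180, 180].

## Interface

Orientations are given as [roll, pitch, yaw] about the fixed x, y, z axes, in that order (R = Rz(yaw) Ry(pitch) Rx(roll)).
In Python, from workcell import telemetry, optics, workorder gives the robot as it stands.
- The arm moves only by the shell command python3 -m handwheel 'ROWS' [FORCE]. ROWS is JSON, a list of rows, each an object of numbers: "tx", "ty", "tz": the shift along the tool's x, y, z in m; "ax", "ay", "az": the turn, a rotation vector about the tool's x, y, z in degrees; "jaw": the gripper command: -1 is shut, 1 is fully open, values between are in proportion. A call has exactly 10 rows; each row shifts and turns the commanded pose from where the row before left it, along the tool's axes as they then stand; what a row does not reach is not made up. A row lasts 1/8 s, in which the tool goes at most 62.5 mm and 10.7 degrees, less where a joint would pass 70% of its speed; a pose out of reach is approached as far as the arm can. A call is refused whole if a number of a shift passes 0.0625 or a number of a turn 10.7, either way. A call with a gripper value outside its range is refused whole. The fingers move at their own pace and stop on an object; FORCE is the grip in N (left out, the last holds). Time passes only in rows, so rows that do not move let the fingers close, or fill a call up. It gives the time, the measured TCP pose, the force, the opening and the grip force at its end, in the units of the state.
- telemetry.get_obs(): the state, without advancing time (a new reading comes with each control period).
- optics.camera(name): name is "side" or "top" or "wrist"; returns a dict with "color" (384x512x3 uint8, red, green, blue), "K" (3x3 intrinsics, pixels), "extrinsics" (4x4, takes a point from camera to world coordinates); the wrist camera has in their place "mount" (4x4, takes a point from camera to tool coordinates, whose origin is the TCP and whose axes are the flange's). Camera axes: x right, y down, z forward; pixel columns grow to the right and rows downward; lengths in m; the calibration is good to about 2 mm. The wrist camera is an equidistant fisheye: a pixel r from the principal point sees the ray r / f radians off the axis. A picture is of the moment at which its call begins: read the wrist's pose just before it. There is no depth.
- workorder.job_done(): hands the job in; it is judged then, once.
The state is a dict: "time": time; "q": joint angles; "qd": joint speeds; "joint_efforts": joint torques, N m; "ee_pos": TCP position; "tcp_rot": TCP orientation; "wrist_force": force on the tool from outside, world axes, zero at the start; "torque": the same for the moment, N m; "opening": finger opening in m; "grasp_force": force on a finger pad.
Only numpy, scipy, OpenCV 4.12 (cv2) and the standard library are available. Lean on these libraries where they do the work, as an engineer would, in place of code of your own. Each camera call takes 0.05 s, during which the arm holds its last target. There are 200 camera calls.

## Task

The handle vice is due for oiling: push the spokes of its star wheel round, one after another, with the fingertips or the outside of the fingers until the little brass oil cup on the hub points straight up, then leave the wheel at rest and draw clear. Push gently and steadily, without gripping or flicking the wheel and without touching the oil cup. Leave everything else on the shelf as it lies.

Things in the scene. Friction and masses are not known exactly. Their poses are not given: they have to be found in the camera images.
- vice: grey handle vice bolted to the shelf, a 50 x 56 mm pillar on a dark base plate 170 x 110 x 12 mm. Origin: underside of the pillar, on the shelf. Its x axis points from the pillar to the star wheel, along the level wheel axle; y to its left; z up. Top of pillar and bearing: 186 mm up; nothing on it but the wheel is higher. It cannot move.
- wheel_hub (a point): centre of the star wheel, on its axle, 70 mm along x and 160 mm up from the vice's origin. The wheel stands upright in the vice's y-z plane and has no rim: hub 52 mm across, 36 mm thick; five straight steel spokes 12 mm thick, 72 degrees apart, each ending in a black ball 20 mm across, its centre 108 mm from the axle. The cup starts in the lower half.
- starwheel (a joint): angle of the oil cup from straight up, rad; 0 or a full turn is up. Growing values move the wheel's top to the vice's -y: at value q a spoke set b from the cup points along (y, z) = (-sin(q+b), cos(q+b)) in the vice's frame; b = 36, 108, 180, 252, 324 degrees. Turns both ways (stops beyond 1.9 turns from 0); stiff bearing, 0.12 N m of friction: stays where left.
- oilcup_tip (a point): outer end, 56 mm from the axle, of the small brass oil cup, 24 mm across, that stands radially on the hub midway between two spokes and turns with the wheel. Its z axis points out along the cup.
- handle: bystander: loose yellow plastic curling handle, 86 mm disc foot with a gooseneck grip 76 mm high, about 165 mm long along its x. Origin on the shelf under its middle.
- sleeve: bystander: loose chrome handle sleeve standing on end, a tube 36 mm across and 50 mm high. Origin: centre of its underside.
- bumper: bystander: loose black rubber bumper ring lying flat, 100 mm across, 12 mm high. Origin: centre of its underside.
- hexkey: bystander: loose steel hex key lying flat, long arm 120 mm along its x, short arm 35 mm, 8 mm thick. Origin: under the middle of the long arm.
- oilcan: bystander: loose oil can, 68 mm across, 140 mm high with its thin spout. Origin: centre of its underside.

How it is judged (in metres and radians):
At the end, for the whole second after the job is handed in: the oil cup points straight up within 0.12 rad (7 degrees) and the wheel is at rest (under 0.05 rad/s) (angle between oilcup_tip's own z axis and vertical below 0.12 rad and z of oilcup_tip in the frame of vice above 0.2 m and velocity of joint starwheel between -0.05 and 0.05 rad/s); the robot touches nothing.
It fails at once if a bystander (handle, sleeve, bumper ring, hex key or oil can) is shifted or lifted more than 20 mm (distance of any of handle, sleeve, bumper, hexkey, oilcan from where it was at the start of the episode above 0.02 m).
It fails at once if the oil cup itself is pushed (over 3 N) (contact force between the arm and starwheel_c11 above 3 N or contact force between the arm and starwheel_c12 above 3 N).
It fails at once if the wheel or vice is gripped or forced (over 40 N from the fingers) (contact force between the fingers and vice above 40 N).
It fails at once if the wheel is flicked round (over 4 rad/s) (velocity of joint starwheel above 4 rad/s or velocity of joint starwheel below -4 rad/s).
It also fails if it takes over 51 s, if anything falls off the work surface, if the arm or the gripper's body presses on something with over 40 N, if the wrist force passes 120 N, or if a joint passes its speed limit or range.

## Working session

There is one attempt and no reset: what is moved stays moved. The work goes in short steps, Python scripts to look and compute and a shell command to move; the robot and the scene stay as the last step left them, time stands still between calls to the robot, and variables do not carry over. Pictures are saved under pics/ and viewed, at most 10 in all, crops included, and the job is handed in when it is done.

```bash
mkdir -p pics; ls; python3 - <<'E'
from workcell import telemetry, optics
import cv2, numpy as np
np.set_printoptions(precision=4,suppress=True)
o=telemetry.get_obs();print(o['time'],o['ee_pos'],o['tcp_rot'],o['opening'])
for n in ['side','top']:
    c=optics.camera(n);cv2.imwrite(f'pics/{n}0.png',c['color'][:,:,::-1]);print(n,c['K'],c['extrinsics'])
E
```

```text
pics
0.0 [0.213  0.5068 0.2306] [-179.9256   -0.0002  157.2081] 0.08517725127106911
side [[431.9816   0.     255.7297]
 [  0.     431.9816 195.035 ]
 [  0.       0.       1.    ]] [[ 0.7432 -0.2923  0.6018 -0.0698]
 [-0.6689 -0.3453  0.6583 -0.6453]
 [ 0.0153 -0.8918 -0.4522  0.6563]
 [ 0.      0.      0.      1.    ]]
top [[379.6704   0.     257.5967]
 [  0.     379.6704 197.6653]
 [  0.       0.       1.    ]] [[-0.0167 -0.991   0.1325  0.4259]
 [-0.9998  0.0174  0.0048  0.0521]
 [-0.0071 -0.1324 -0.9912  1.1768]
 [ 0.      0.      0.      1.    ]]
```

View pics/side0.png

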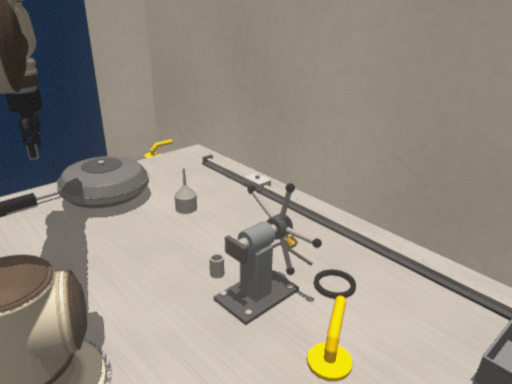

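View pics/top0.png

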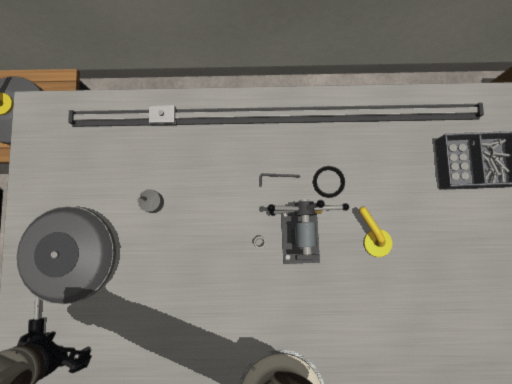

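The side view shows the vice with its wheel on the far side: hub about (281,228), balls at (251,189), (290,188), (317,243) and (290,270), brass cup near (290,240). The top view shows the vice at (303,235) with its axle pointing up the image (world +x), and ball ends near (270,210) and (346,207).

```bash
python3 - <<'E'
import cv2, numpy as np
a=cv2.imread('pics/side0.png')[170:320,205:365]; b=cv2.imread('pics/top0.png')[165:275,240:360]
a=cv2.resize(a,None,fx=3.5,fy=3.5,interpolation=cv2.INTER_CUBIC); b=cv2.resize(b,None,fx=5,fy=5,interpolation=cv2.INTER_CUBIC)
cv2.imwrite('pics/sc.png',np.clip(a*1.6,0,255));cv2.imwrite('pics/tc.png',b)
E
```

```text
[ WARN:0@0.025] global loadsave.cpp:1063 imwrite_ Unsupported depth image for selected encoder is fallbacked to CV_8U.
```

View pics/sc.png

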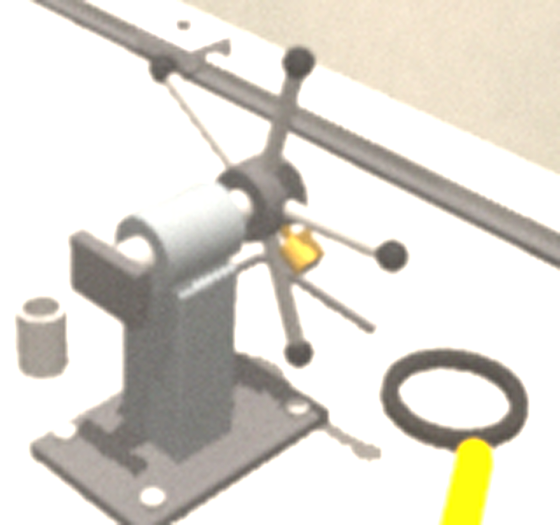

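View pics/tc.png

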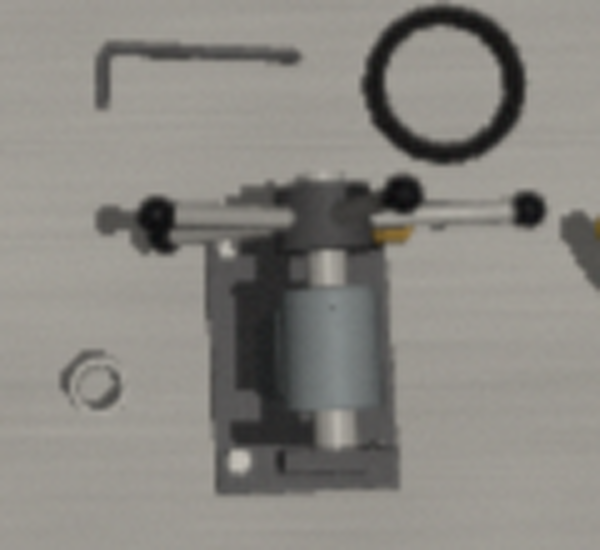

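Crops show side balls A (251,189), B (290,188), C (317,243), D (290,271), with the cup between C and D at about (291,241). In the top view the balls are at (271,208), (272,213), (320,204) and (346,207), and the base plate edges are clear.

```bash
cat > h.py <<'E'
import numpy as np
np.set_printoptions(precision=4,suppress=True)
S=(np.array([[431.9816,0,255.7297],[0,431.9816,195.035],[0,0,1]]),np.array([[.7432,-.2923,.6018,-.0698],[-.6689,-.3453,.6583,-.6453],[.0153,-.8918,-.4522,.6563]]))
T=(np.array([[379.6704,0,257.5967],[0,379.6704,197.6653],[0,0,1]]),np.array([[-.0167,-.991,.1325,.4259],[-.9998,.0174,.0048,.0521],[-.0071,-.1324,-.9912,1.1768]]))
def ray(c,p):
    d=c[1][:,:3]@np.linalg.inv(c[0])@[p[0],p[1],1]; return c[1][:,3],d/np.linalg.norm(d)
def onz(c,p,z):
    o,d=ray(c,p); return o+d*(z-o[2])/d[2]
def tri(p,q):
    o1,d1=ray(S,p);o2,d2=ray(T,q)
    s=np.linalg.lstsq(np.c_[d1,-d2],o2-o1,rcond=None)[0]
    a,b=o1+s[0]*d1,o2+s[1]*d2; return (a+b)/2,np.linalg.norm(a-b)
def onplane(c,p,p0,n):
    o,d=ray(c,p); return o+d*(n@(p0-o))/(n@d)
E
python3 - <<'E'
from h import *
A,B,C=[tri(*x) for x in [((251.3,189.1),(271.4,208)),((290.4,187.7),(320.4,203.6)),((317,242.9),(345.6,207))]]
print(A,B,C)
t=lambda x,y:(240+x/5,165+y/5)
# base plate corners at z=.012
cs=[onz(T,t(*p),.012) for p in [(207,248),(217,492),(400,488)]];print(cs)
# bearing cylinder top z=.186 sides
print([onz(T,t(*p),.16) for p in [(288,288),(377,288),(290,408),(378,408)]])
s=lambda x,y:(205+x/3.5,170+y/3.5)
print([onz(S,s(*p),.012) for p in [(327,412),(33,450)]])
# vice x axis from base edge
v=cs[0]-cs[1];yaw=np.arctan2(v[1],v[0]);print('yaw',np.degrees(yaw))
v=cs[1]-cs[2];print('yaw2',np.degrees(np.arctan2(-v[0],v[1])))
print('sleeve',onz(T,t(97,385),.05),'handle',onz(T,(378,243),0),'can',onz(T,(150,203),0.05),'hex',onz(T,t(200,52),0),'bump',onz(T,t(444,84),0.01))
E
```

```text
(array([0.5268, 0.0223, 0.2176]), np.float64(0.0006265033216796633)) (array([ 0.5308, -0.0951,  0.2635]), np.float64(2.8897680213538898e-05)) (array([ 0.5315, -0.1774,  0.1673]), np.float64(0.00013045240353105886))
[array([ 0.5278, -0.0146,  0.012 ]), array([ 0.3797, -0.0169,  0.012 ]), array([ 0.3803, -0.1276,  0.012 ])]
[array([ 0.4926, -0.0489,  0.16  ]), array([ 0.4918, -0.0965,  0.16  ]), array([ 0.4289, -0.048 ,  0.16  ]), array([ 0.4281, -0.0947,  0.16  ])]
[array([ 0.5449, -0.1254,  0.012 ]), array([ 0.3749, -0.0279,  0.012 ])]
yaw 0.9124698542040272
yaw2 0.29382492079098094
sleeve [0.4446 0.0544 0.05  ] handle [ 0.4362 -0.3096  0.    ] can [0.5661 0.38   0.05  ] hex [ 0.6527 -0.0139  0.    ] bump [ 0.6278 -0.1647  0.01  ]
```

Ball triangulation agrees within 0.6 mm. Ball spacings are 126 and 127 mm against 127 expected, and the hub fits at (0.529, -0.0695, 0.16). The vice yaw is about 1°.

The spokes stand at 14, 86, 158, 230 and 302°, so the cup is at about 122° and has to turn by -122°. I'll do that in two sideways strokes toward +y, with the shut fingers 76 mm above the axle, well clear of the cup's 56 mm radius. First I lift, shut the fingers and turn the tool.

```bash
python3 -m handwheel '[{"az":9.5,"tz":-0.012,"jaw":-1},{"az":9.5,"tz":-0.012,"jaw":-1},{"az":9.5,"tz":-0.012,"jaw":-1},{"az":9.5,"tz":-0.012,"jaw":-1},{"az":9.5,"tz":-0.012,"jaw":-1},{"az":9.5,"tz":-0.012,"jaw":-1},{"az":9.2,"tz":-0.012,"jaw":-1},{"tz":-0.01,"jaw":-1},{"jaw":-1},{"jaw":-1}]' 20
```

```text
$[0]: bad value
```

```bash
python3 -m handwheel '[{"tx":0,"ty":0,"tz":-0.012,"ax":0,"ay":0,"az":9.5,"jaw":-1},{"tx":0,"ty":0,"tz":-0.012,"ax":0,"ay":0,"az":9.5,"jaw":-1},{"tx":0,"ty":0,"tz":-0.012,"ax":0,"ay":0,"az":9.5,"jaw":-1},{"tx":0,"ty":0,"tz":-0.012,"ax":0,"ay":0,"az":9.5,"jaw":-1},{"tx":0,"ty":0,"tz":-0.012,"ax":0,"ay":0,"az":9.5,"jaw":-1},{"tx":0,"ty":0,"tz":-0.012,"ax":0,"ay":0,"az":9.5,"jaw":-1},{"tx":0,"ty":0,"tz":-0.012,"ax":0,"ay":0,"az":9.2,"jaw":-1},{"tx":0,"ty":0,"tz":-0.01,"ax":0,"ay":0,"az":0,"jaw":-1},{"tx":0,"ty":0,"tz":0,"ax":0,"ay":0,"az":0,"jaw":-1},{"tx":0,"ty":0,"tz":0,"ax":0,"ay":0,"az":0,"jaw":-1}]' 20
```

```text
time: 1.35
ee_pos: [0.2131, 0.507, 0.3248]
tcp_rot: [-180.0, 0.0, 91.1]
wrist_force: [0.5, -0.6, 0.5]
opening: -0.0004
grasp_force: 0.0
```

```bash
python3 -m handwheel '[{"tx":-0.04,"ty":0.019,"tz":0,"ax":0,"ay":0,"az":0,"jaw":-1},{"tx":-0.04,"ty":0.019,"tz":0,"ax":0,"ay":0,"az":0,"jaw":-1},{"tx":-0.04,"ty":0.019,"tz":0,"ax":0,"ay":0,"az":0,"jaw":-1},{"tx":-0.04,"ty":0.019,"tz":0,"ax":0,"ay":0,"az":0,"jaw":-1},{"tx":-0.04,"ty":0.019,"tz":0,"ax":0,"ay":0,"az":0,"jaw":-1},{"tx":-0.04,"ty":0.019,"tz":0,"ax":0,"ay":0,"az":0,"jaw":-1},{"tx":-0.04,"ty":0.019,"tz":0,"ax":0,"ay":0,"az":0,"jaw":-1},{"tx":-0.04,"ty":0.019,"tz":0,"ax":0,"ay":0,"az":0,"jaw":-1},{"tx":-0.04,"ty":0.019,"tz":0,"ax":0,"ay":0,"az":0,"jaw":-1},{"tx":-0.04,"ty":0.019,"tz":0,"ax":0,"ay":0,"az":0,"jaw":-1}]'
```

```text
time: 2.6
ee_pos: [0.4104, 0.109, 0.3248]
tcp_rot: [-180.0, 0.0, 91.1]
wrist_force: [0.5, 0.7, 0.5]
opening: -0.0001
grasp_force: 0.0
```

```bash
python3 -m handwheel '[{"tx":-0.04,"ty":0.019,"tz":0,"ax":0,"ay":0,"az":0,"jaw":-1},{"tx":-0.04,"ty":0.019,"tz":0,"ax":0,"ay":0,"az":0,"jaw":-1},{"tx":-0.04,"ty":0.019,"tz":0,"ax":0,"ay":0,"az":0,"jaw":-1},{"tx":-0.04,"ty":0.019,"tz":0,"ax":0,"ay":0,"az":0,"jaw":-1},{"tx":-0.04,"ty":0.019,"tz":0,"ax":0,"ay":0,"az":0,"jaw":-1},{"tx":-0.04,"ty":0.019,"tz":0,"ax":0,"ay":0,"az":0,"jaw":-1},{"tx":-0.01,"ty":0,"tz":0,"ax":0,"ay":0,"az":0,"jaw":-1},{"tx":0,"ty":0,"tz":0,"ax":0,"ay":0,"az":0,"jaw":-1},{"tx":0,"ty":0,"tz":0,"ax":0,"ay":0,"az":0,"jaw":-1},{"tx":0,"ty":0,"tz":0,"ax":0,"ay":0,"az":0,"jaw":-1}]'
```

```text
time: 3.85
ee_pos: [0.5282, -0.1365, 0.3258]
tcp_rot: [180.0, 0.0, 91.1]
wrist_force: [-0.4, -0.1, -0.0]
opening: 0.0001
grasp_force: 0.0
```

```bash
python3 -m handwheel '[{"tx":0,"ty":0,"tz":0.015,"ax":0,"ay":0,"az":0,"jaw":-1},{"tx":0,"ty":0,"tz":0.015,"ax":0,"ay":0,"az":0,"jaw":-1},{"tx":0,"ty":0,"tz":0.015,"ax":0,"ay":0,"az":0,"jaw":-1},{"tx":0,"ty":0,"tz":0.015,"ax":0,"ay":0,"az":0,"jaw":-1},{"tx":0,"ty":0,"tz":0.015,"ax":0,"ay":0,"az":0,"jaw":-1},{"tx":0,"ty":0,"tz":0.015,"ax":0,"ay":0,"az":0,"jaw":-1},{"tx":0,"ty":0,"tz":0,"ax":0,"ay":0,"az":0,"jaw":-1},{"tx":0,"ty":0,"tz":0,"ax":0,"ay":0,"az":0,"jaw":-1},{"tx":0,"ty":0,"tz":0,"ax":0,"ay":0,"az":0,"jaw":-1},{"tx":0,"ty":0,"tz":0,"ax":0,"ay":0,"az":0,"jaw":-1}]'
cat > snap.py <<'E'
import sys,cv2
from workcell import optics
a=optics.camera('side')['color'][120:320,175:375,::-1]
cv2.imwrite(f'pics/{sys.argv[1]}.png',cv2.convertScaleAbs(cv2.resize(a,None,fx=3,fy=3,interpolation=cv2.INTER_CUBIC),alpha=1.5))
E
python3 snap.py s1
```

```text
time: 5.1
ee_pos: [0.5286, -0.1376, 0.2357]
tcp_rot: [180.0, 0.0, 91.0]
wrist_force: [0.3, 0.9, 0.5]
opening: -0.0001
grasp_force: 0.0
```

View pics/s1.png

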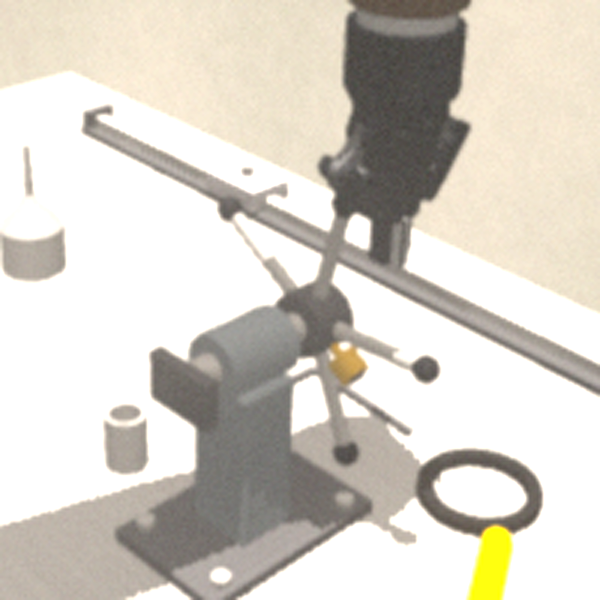

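The side view shows the fingers down to the right of spoke B, with the tip at crop (388,268), i.e. pixel (304,209), and the wheel apparently unmoved. Next is stroke 1: finger centre to y_rel of about +41 (face +52), world y about -0.029, so roughly +0.108 in x at about 80 mm/s. I split it to watch the force.

```bash
python3 -c "
from h import *
p=np.linalg.inv(S[1][:,:3])@(np.array([.5286,-.1376,.2357])-S[1][:,3]);p=S[0]@p;print(p/p[2])"
python3 -m handwheel '[{"tx":0.006,"ty":0,"tz":0,"ax":0,"ay":0,"az":0,"jaw":-1},{"tx":0.006,"ty":0,"tz":0,"ax":0,"ay":0,"az":0,"jaw":-1},{"tx":0.006,"ty":0,"tz":0,"ax":0,"ay":0,"az":0,"jaw":-1},{"tx":0.006,"ty":0,"tz":0,"ax":0,"ay":0,"az":0,"jaw":-1},{"tx":0.006,"ty":0,"tz":0,"ax":0,"ay":0,"az":0,"jaw":-1},{"tx":0.006,"ty":0,"tz":0,"ax":0,"ay":0,"az":0,"jaw":-1},{"tx":0.006,"ty":0,"tz":0,"ax":0,"ay":0,"az":0,"jaw":-1},{"tx":0.006,"ty":0,"tz":0,"ax":0,"ay":0,"az":0,"jaw":-1},{"tx":0.006,"ty":0,"tz":0,"ax":0,"ay":0,"az":0,"jaw":-1},{"tx":0.006,"ty":0,"tz":0,"ax":0,"ay":0,"az":0,"jaw":-1}]'
```

```text
[303.9278 207.1532   1.    ]
time: 6.4
ee_pos: [0.5274, -0.0771, 0.2353]
tcp_rot: [-180.0, -0.0, 91.0]
wrist_force: [0.0, -1.6, 1.5]
opening: 0.0001
grasp_force: 0.8
```

The tip projects to (304,207), which agrees with the picture, and there is a gentle 1.6 N contact. I'll finish the stroke.

```bash
python3 -m handwheel '[{"tx":0.006,"ty":0,"tz":0,"ax":0,"ay":0,"az":0,"jaw":-1},{"tx":0.006,"ty":0,"tz":0,"ax":0,"ay":0,"az":0,"jaw":-1},{"tx":0.006,"ty":0,"tz":0,"ax":0,"ay":0,"az":0,"jaw":-1},{"tx":0.006,"ty":0,"tz":0,"ax":0,"ay":0,"az":0,"jaw":-1},{"tx":0.006,"ty":0,"tz":0,"ax":0,"ay":0,"az":0,"jaw":-1},{"tx":0.006,"ty":0,"tz":0,"ax":0,"ay":0,"az":0,"jaw":-1},{"tx":0.006,"ty":0,"tz":0,"ax":0,"ay":0,"az":0,"jaw":-1},{"tx":0.004,"ty":0,"tz":0,"ax":0,"ay":0,"az":0,"jaw":-1},{"tx":0.002,"ty":0,"tz":0,"ax":0,"ay":0,"az":0,"jaw":-1},{"tx":0,"ty":0,"tz":0,"ax":0,"ay":0,"az":0,"jaw":-1}]'; python3 snap.py s2
```

```text
time: 7.65
ee_pos: [0.5266, -0.0292, 0.2353]
tcp_rot: [180.0, -0.0, 91.0]
wrist_force: [-0.5, -0.9, 0.4]
opening: 0.0003
grasp_force: 0.2
```

View pics/s2.png

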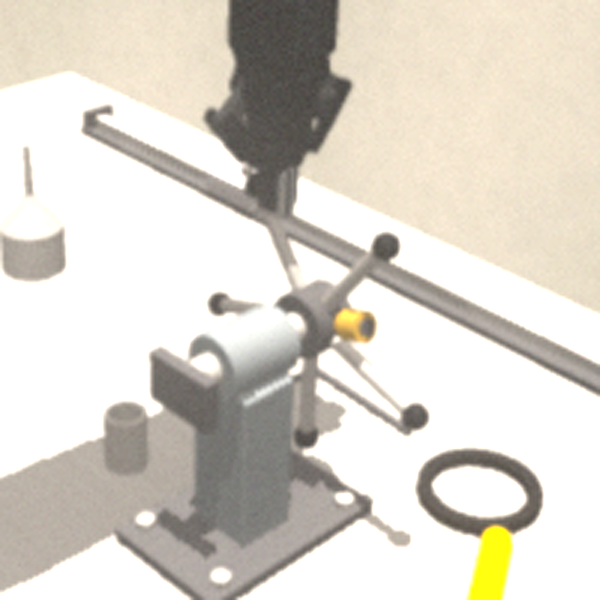

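Stroke 1 worked: ball C is now at crop (385,246), pixel (303.3,202), and the cup points right at crop (357,325).

```bash
cat >> h.py <<'E'
H=np.array([.529,-.0695,.16])
def ang(u,v,sc=3,off=(175,120)):
    n=np.array([1,.018,0]); p=onplane(S,(off[0]+u/sc,off[1]+v/sc),H,n)-H
    return p, np.degrees(np.arctan2(-p[1],p[2])), np.hypot(p[1],p[2])
E
python3 -c "
from h import *
print(ang(385,246)); print(ang(415,417)); print(ang(307,437))"
python3 -m handwheel '[{"tx":-0.005,"ty":0,"tz":0,"ax":0,"ay":0,"az":0,"jaw":-1},{"tx":-0.002,"ty":0,"tz":-0.02,"ax":0,"ay":0,"az":0,"jaw":-1},{"tx":0,"ty":0,"tz":-0.025,"ax":0,"ay":0,"az":0,"jaw":-1},{"tx":0,"ty":0,"tz":-0.025,"ax":0,"ay":0,"az":0,"jaw":-1},{"tx":-0.025,"ty":0,"tz":-0.01,"ax":0,"ay":0,"az":0,"jaw":-1},{"tx":-0.03,"ty":0,"tz":0,"ax":0,"ay":0,"az":0,"jaw":-1},{"tx":-0.03,"ty":0,"tz":0,"ax":0,"ay":0,"az":0,"jaw":-1},{"tx":-0.03,"ty":0,"tz":0,"ax":0,"ay":0,"az":0,"jaw":-1},{"tx":-0.02,"ty":0,"tz":0,"ax":0,"ay":0,"az":0,"jaw":-1},{"tx":0,"ty":0,"tz":0,"ax":0,"ay":0,"az":0,"jaw":-1}]'
```

```text
(array([ 0.0012, -0.0642,  0.0855]), np.float64(36.885168918255374), np.float64(0.10692000729934803))
(array([ 0.0018, -0.1027, -0.0355]), np.float64(109.054270088391), np.float64(0.10865390829810008))
(array([ 0.    , -0.0001, -0.1087]), np.float64(179.95873691028572), np.float64(0.10865449057941508))
time: 8.95
ee_pos: [0.529, -0.1726, 0.315]
tcp_rot: [-180.0, -0.0, 90.9]
wrist_force: [-1.0, -0.3, -0.8]
opening: -0.0001
grasp_force: 0.0
```

The spokes are now at 36.5, 108.7 and 180°, with radii 107–109 mm as given, so the cup has 72.5° to go. Stroke 1 ended with its spoke at -35.6° with finger y = -0.0292, so stroke 2 should end near y = -0.029.

```bash
python3 -m handwheel '[{"tx":0,"ty":0,"tz":0.015,"ax":0,"ay":0,"az":0,"jaw":-1},{"tx":0,"ty":0,"tz":0.015,"ax":0,"ay":0,"az":0,"jaw":-1},{"tx":0,"ty":0,"tz":0.015,"ax":0,"ay":0,"az":0,"jaw":-1},{"tx":0,"ty":0,"tz":0.015,"ax":0,"ay":0,"az":0,"jaw":-1},{"tx":0,"ty":0,"tz":0.014,"ax":0,"ay":0,"az":0,"jaw":-1},{"tx":0,"ty":0,"tz":0.005,"ax":0,"ay":0,"az":0,"jaw":-1},{"tx":0,"ty":0,"tz":0,"ax":0,"ay":0,"az":0,"jaw":-1},{"tx":0.006,"ty":0,"tz":0,"ax":0,"ay":0,"az":0,"jaw":-1},{"tx":0.006,"ty":0,"tz":0,"ax":0,"ay":0,"az":0,"jaw":-1},{"tx":0.006,"ty":0,"tz":0,"ax":0,"ay":0,"az":0,"jaw":-1}]'
```

```text
time: 10.2
ee_pos: [0.5288, -0.153, 0.2366]
tcp_rot: [180.0, 0.0, 91.0]
wrist_force: [0.0, -1.0, -0.2]
opening: -0.0001
grasp_force: 0.0
```

```bash
python3 -m handwheel '[{"tx":0.006,"ty":0,"tz":0,"ax":0,"ay":0,"az":0,"jaw":-1},{"tx":0.006,"ty":0,"tz":0,"ax":0,"ay":0,"az":0,"jaw":-1},{"tx":0.006,"ty":0,"tz":0,"ax":0,"ay":0,"az":0,"jaw":-1},{"tx":0.006,"ty":0,"tz":0,"ax":0,"ay":0,"az":0,"jaw":-1},{"tx":0.006,"ty":0,"tz":0,"ax":0,"ay":0,"az":0,"jaw":-1},{"tx":0.006,"ty":0,"tz":0,"ax":0,"ay":0,"az":0,"jaw":-1},{"tx":0.006,"ty":0,"tz":0,"ax":0,"ay":0,"az":0,"jaw":-1},{"tx":0.006,"ty":0,"tz":0,"ax":0,"ay":0,"az":0,"jaw":-1},{"tx":0.006,"ty":0,"tz":0,"ax":0,"ay":0,"az":0,"jaw":-1},{"tx":0.006,"ty":0,"tz":0,"ax":0,"ay":0,"az":0,"jaw":-1}]'
```

```text
time: 11.45
ee_pos: [0.5276, -0.0931, 0.2362]
tcp_rot: [-180.0, -0.0, 91.0]
wrist_force: [0.7, -1.9, 0.8]
opening: -0.0
grasp_force: 0.8
```

Next is +0.063, slowing at the end.

```bash
python3 -m handwheel '[{"tx":0.007,"ty":0,"tz":0,"ax":0,"ay":0,"az":0,"jaw":-1},{"tx":0.008,"ty":0,"tz":0,"ax":0,"ay":0,"az":0,"jaw":-1},{"tx":0.008,"ty":0,"tz":0,"ax":0,"ay":0,"az":0,"jaw":-1},{"tx":0.008,"ty":0,"tz":0,"ax":0,"ay":0,"az":0,"jaw":-1},{"tx":0.008,"ty":0,"tz":0,"ax":0,"ay":0,"az":0,"jaw":-1},{"tx":0.008,"ty":0,"tz":0,"ax":0,"ay":0,"az":0,"jaw":-1},{"tx":0.007,"ty":0,"tz":0,"ax":0,"ay":0,"az":0,"jaw":-1},{"tx":0.006,"ty":0,"tz":0,"ax":0,"ay":0,"az":0,"jaw":-1},{"tx":0.003,"ty":0,"tz":0,"ax":0,"ay":0,"az":0,"jaw":-1},{"tx":0,"ty":0,"tz":0,"ax":0,"ay":0,"az":0,"jaw":-1}]'; python3 snap.py s3
```

```text
time: 12.7
ee_pos: [0.5266, -0.0302, 0.2363]
tcp_rot: [180.0, -0.0, 91.0]
wrist_force: [-0.9, 0.0, 0.2]
opening: -0.0
grasp_force: 0.0
```

View pics/s3.png

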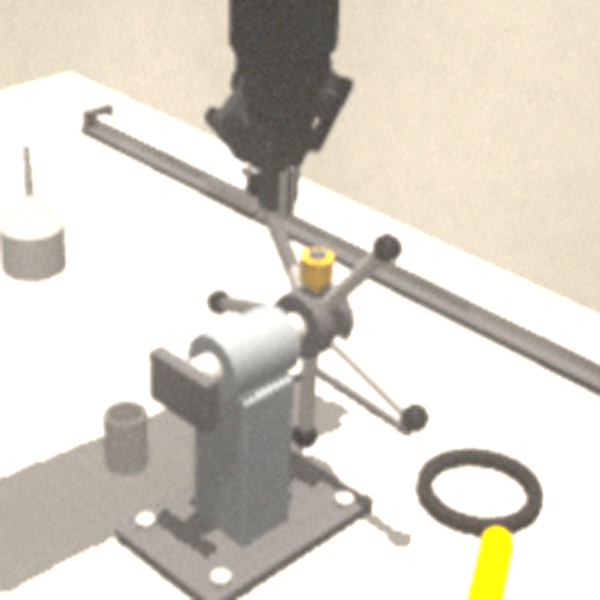

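The cup stands upright above the hub at crop (317,268), with balls at (386,248), (414,418) and (305,436). I'll compute the residual and draw clear: back off slightly, then straight up.

```bash
python3 -c "
from h import *
for p,t in [((386,248),36),((414,418),108),((305,436),180)]:
    a=ang(*p); print((a[1]-t+180)%360-180,a[2])"
python3 -m handwheel '[{"tx":-0.004,"ty":0,"tz":0,"ax":0,"ay":0,"az":0,"jaw":-1},{"tx":-0.003,"ty":0,"tz":-0.015,"ax":0,"ay":0,"az":0,"jaw":-1},{"tx":0,"ty":0,"tz":-0.02,"ax":0,"ay":0,"az":0,"jaw":-1},{"tx":0,"ty":0,"tz":-0.02,"ax":0,"ay":0,"az":0,"jaw":-1},{"tx":0,"ty":0,"tz":-0.02,"ax":0,"ay":0,"az":0,"jaw":-1},{"tx":0,"ty":0,"tz":-0.02,"ax":0,"ay":0,"az":0,"jaw":-1},{"tx":0,"ty":0,"tz":-0.015,"ax":0,"ay":0,"az":0,"jaw":-1},{"tx":0,"ty":0,"tz":0,"ax":0,"ay":0,"az":0,"jaw":-1},{"tx":0,"ty":0,"tz":0,"ax":0,"ay":0,"az":0,"jaw":-1},{"tx":0,"ty":0,"tz":0,"ax":0,"ay":0,"az":0,"jaw":-1}]'; python3 snap.py s4
```

```text
1.6855109278699842 0.10661790301814442
1.828214967013082 0.10833062306781215
1.1049886477119912 0.1089052857886823
time: 14.0
ee_pos: [0.5265, -0.0376, 0.3457]
tcp_rot: [-179.9, -0.0, 91.0]
wrist_force: [-0.4, -0.2, 0.1]
opening: -0.0001
grasp_force: 0.0
```

View pics/s4.png

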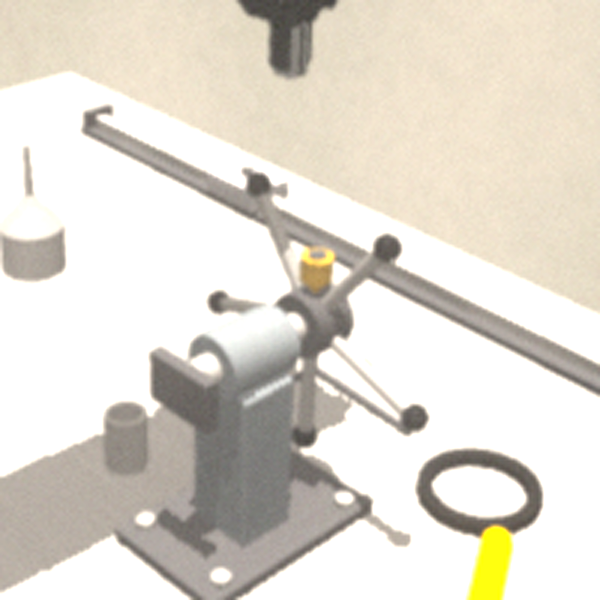

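The wheel is unchanged after the retreat, the cup is upright within about 1.5° (tolerance 7°), and the gripper is clear at z = 0.346.

```bash
python3 -c "
from workcell import workorder
print(workorder.job_done())"
```

```text
the job is handed in; nothing more can be done
None
```

The job is handed in: two gentle strokes brought the oil cup to about 1.5° from straight up (measured in the side camera; 7° allowed), the wheel stayed put as the gripper drew clear, and the clock stood at about 14 s; no verdict was returned.

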